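# Wedge a rocking microscope board

### The job

The board under the microscope rocks because nothing carries the middle of its front edge. Take the tapered wooden wedge by its block end, slide it thin end first, square and flat on the bench, under the middle of that front edge, and push it in until it jams tight: stop on feel, as soon as the push is firm (some 8 N), because driving it much harder strains the microscope. Leave the wedge jammed there, do not lean on the board, and leave the plain block, the glass dish, the eyepiece and the jar where they are.

Things in the scene. Friction and masses are not known exactly. Their poses are not given: they have to be found in the camera images.
- stand: Stand of the white board (270 deep x 260 wide x 18 mm) that carries the microscope on its rear half, from 100 mm behind the front edge. Fixed. Origin on the bench top straight below the middle of the board's front edge; x points level inwards under the board, square to that edge; y runs along the edge, z up.
- front_edge (a point): Middle of the board's front edge, on its nominal height of 14 mm. The true underside of the edge is 10 to 17 mm above the bench: it differs from start to start and is not measured. The board gives springily when the edge is pushed up: about 12 N per mm, from the first touch on.
- wedge: Light waxed wooden wedge with a grip block, 120 long x 30 wide, loose, about 80 g. Origin on its underside, half-way along; x points to the thin end, y across, z up. The ramp rises 1 in 5, from 4 mm thick at the thin end (x = +60 mm) to 22 mm where the grip block begins (x = -30 mm). The block is 30 long, 30 wide, 38 mm high.
- wedge_grip (a point): Centre of the wedge's grip block, 19 mm above the bench when it lies flat, 45 mm behind the wedge's origin; take it across its 30 mm width. Axes as the wedge's. Waxed, friction 0.3 (varies by a fifth): it stays where it is pushed, and going in takes a level push of 0.7 to 1 times its load under the edge. Pressing it down adds drag. A load of 4 to 15 N is tight; over 20 is too much.
- wedge_toe (a point): Middle of the wedge's thin end, 2 mm above its underside.
- block: Plain wooden packing block, 120 x 30 x 26 mm, no taper, of the same wood; not needed. Origin at the middle of its underside.
- dish: Flat round lidded glass dish, 92 mm across, 17 mm high; not needed. Origin at the middle of its underside.
- eyepiece: Small black spare eyepiece, standing, 34 mm across, 45 mm high; not needed. Origin at the middle of its underside.
- jar: Amber jar, 64 mm across, 100 mm high; not needed. Origin at the middle of its underside.
Not all that is in view belongs to the job. Leave any green, pink or red look-alike of the wedge alone.

How it is judged:
By the outcome, as a careful person would: the job done as asked, in the order asked, and still so for the second after the job is handed in, with the robot touching nothing.
It also fails if it takes over 59 s, if anything falls off the work surface, if the arm or the gripper's body presses on something with over 40 N, if the wrist force passes 120 N, or if a joint passes its speed limit or range.

### The arm

A 6-joint arm with a two-finger parallel gripper is mounted at the origin on the work surface. World frame = base frame: x ahead of the robot, y to its left, z up, the work surface at z = 0. Lengths are in m, angles in rad, forces in N, time in s.
With the tool pointing down it reaches from about 0.325 to 0.875 m from the base axis. Payload 4.4 kg.
Tool frame: the origin (TCP) lies between the finger pads; the fingertips stand 11 mm ahead of it and the grasp point (between the pads) lies 8 mm behind it; z points along the fingers, x is the direction in which the jaws open and shut, and the axes are right-handed (so a half turn about z gives the same grasp; the last joint's range is limited). The gripper opens to 85 mm and grips with 20 to 120 N. Pads are 22 mm wide; open, the fingers measure 114 mm over their backs; the gripper's body (76 mm by 85 mm) begins 54 mm behind the grasp point. The pads swing forward as they close: fully open they stand 13 mm farther back than shut.
Start: joints at [-1.312, 0.207, 1.542, -0, 1.393, -0.15], TCP at [0.229, -0.527, 0.242] pointing down, gripper open.
Joint ranges: [-2.73, 2.73], [-0.86, 2.22], [0.23, 2.46], [-1.11, 4.25], [0.08, 2.63], [-2.82, 2.82]. Speed limits (rad/s): [2.79, 2.79, 3.14, 3.14, 3.14, 3.14].

### API

Orientations are given as a rotation vector (axis times angle).
In Python, from workcell import read_state, camera, hand_in gives the robot as it stands.
- The arm moves only by the tool send_rows, never from a script. Its argument "targets" is a list of rows, each a list of 6 numbers: the shift along the tool's x, y, z in m, then the turn, a rotation vector about the tool's x, y, z in degrees. A call has 1 to 10 rows; each row is the pose to reach, as a shift and turn from the pose commanded when the call began, along the tool's axes at that moment; what a row does not reach only later rows make up. A row lasts 1/12 s, in which the tool goes at most 41.7 mm and 7.16 degrees, less where a joint would pass 70% of its speed; a pose out of reach is approached as far as the arm can. A call with a gripper value outside its range is refused whole. "jaw" is the opening in per cent of the stroke, from 0 (shut) to 100 (fully open), set as the call begins (left out, the last holds). The fingers move at their own pace and stop on an object; "squeeze" is the grip in N (left out, the last holds). Time passes only in rows, so rows that repeat a pose let the fingers close. It gives the time, the measured TCP pose, the force and the opening at its end, in the units of the state.
- read_state(): the state, without advancing time (a new reading comes with each control period).
- camera(name): name is "scene" or "top" or "wrist"; returns a dict with "frame" (400x640x3 uint8, red, green, blue), "range_z" (400x640 float32, m along the optical axis (not along the pixel's ray), 0 where there is no reading), "fx", "fy", "cx", "cy" (pixels), "dist" ([k1, k2, p1, p2, k3] as OpenCV has them; the pictures are not rectified), "rvec" (rotation vector, rad) and "tvec" (3), from world to camera coordinates, as OpenCV has them. Camera axes: x right, y down, z forward; pixel columns grow to the right and rows downward; lengths in m; the calibration is good to about 2 mm. A picture is of the moment at which its call begins.
- hand_in(): hands the job in, once; it reports no verdict.
The state is a dict: "t": time; "q": joint angles; "qvel": joint speeds; "joint_torque": joint torques, N m; "tcp_pos": TCP position; "orientation": TCP orientation; "force": force on the tool from outside, world axes, zero at the start; "moment": the same for the moment, N m; "finger_gap": opening from 0.0 (shut) to 1.0 (fully open).
Only numpy, scipy, OpenCV 4.12 (cv2) and the standard library are available. Lean on these libraries where they do the work, as an engineer would, in place of code of your own. Each camera call takes 0.05 s, during which the arm holds its last target. There are 200 camera calls.

## Working session

There is one attempt and no reset: what is moved stays moved. The work goes in short steps, Python scripts to look and compute and a tool call to move; the robot and the scene stay as the last step left them, time stands still between calls to the robot, and variables do not carry over. Pictures are saved under pics/ and viewed, about 8 in all and at most 12, crops included, and the job is handed in when it is done.

Besides the shell and the picture viewer there is one more tool, called after "Request:" by a JSON object that holds its "fn" and its "kwargs", one argument or row to a line. send_rows: Moves the arm, as the interface text tells. Its arguments: {"type":"object","properties":{"targets":{"type":"array","items":{"type":"array","items":{"type":"number"}}},"jaw":{"type":"number"},"squeeze":{"type":"number"}},"required":["targets"]}

```bash
mkdir -p pics; ls
cat > h.py <<'E'
import numpy as np,cv2,pickle
from workcell import read_state,camera
def snap(n,tag):
    c=camera(n); pickle.dump(c,open(f'pics/{tag}.pkl','wb')); cv2.imwrite(f'pics/{tag}.png',c['frame'][:,:,::-1]); return c
def load(tag): return pickle.load(open(f'pics/{tag}.pkl','rb'))
def KD(c): return np.array([[c['fx'],0,c['cx']],[0,c['fy'],c['cy']],[0,0,1.]]),np.array(c['dist'],float)
def ray(c,uv):
    K,D=KD(c); p=cv2.undistortPoints(np.array(uv,float).reshape(-1,1,2),K,D)[:,0]
    R=cv2.Rodrigues(np.array(c['rvec'],float))[0]; t=np.array(c['tvec'],float).ravel()
    return -R.T@t,np.c_[p,np.ones(len(p))]@R
def onplane(c,uv,z):
    o,d=ray(c,uv); return o+d*((z-o[2])/d[:,2])[:,None]
def depthpts(c):
    v,u=np.mgrid[0:400,0:640]; o,d=ray(c,np.c_[u.ravel(),v.ravel()])
    P=o+d*c['range_z'].reshape(-1,1); P[c['range_z'].ravel()==0]=np.nan; return P.reshape(400,640,3)
E
python3 - <<'E'
from h import *
s=read_state(); print({k:np.round(v,3) for k,v in s.items()})
for n in('scene','top'):
    c=snap(n,n+'0'); print(n,c['fx'],ray(c,[[320,200]]))
a=np.vstack([cv2.imread('pics/scene0.png'),cv2.imread('pics/top0.png')]);cv2.imwrite('pics/both.png',cv2.resize(a,None,fx=.75,fy=.75))
E
```

```text
pics
{'t': np.float64(0.0), 'q': array([-1.312,  0.207,  1.543, -0.   ,  1.393, -0.151]), 'qvel': array([-0.   ,  0.001,  0.002,  0.001,  0.   ,  0.002]), 'joint_torque': array([ 0.0000e+00, -3.8304e+01, -2.9160e+01, -0.0000e+00,  1.0000e-02,
        0.0000e+00]), 'tcp_pos': array([ 0.229, -0.527,  0.241]), 'orientation': array([-2.626,  1.722,  0.003]), 'force': array([0.415, 0.429, 0.368]), 'moment': array([0.01 , 0.076, 0.002]), 'finger_gap': np.float64(1.002)}
scene 508.0708500666371 (array([ 1.53381607, -0.36766899,  0.78494296]), array([[-0.78604433,  0.30369218, -0.53846411]]))
top 472.186499348913 (array([0.33239252, 0.0636618 , 1.5115583 ]), array([[ 0.09480284,  0.02309139, -0.99533015]]))
```

View pics/top0.png

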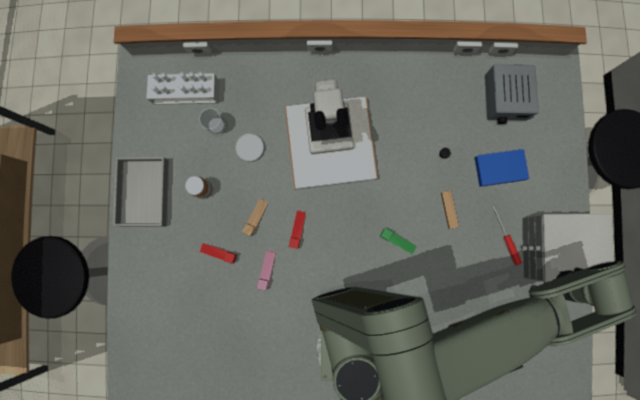

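View pics/scene0.png

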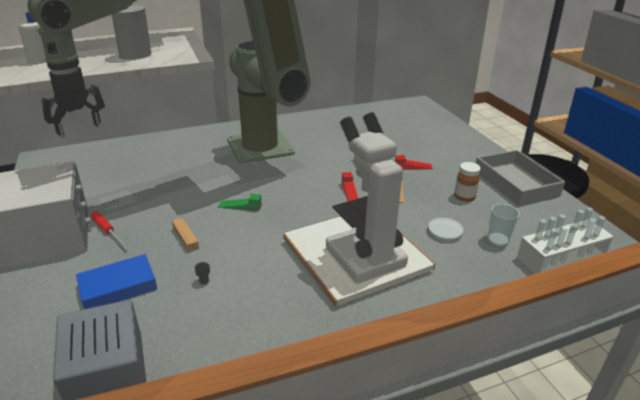

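The top view shows the wooden wedge at about (255,217), with its block end near (248,231). The plain block is at (450,210), and the board's front edge runs from (296,187) to (377,179).

Run:
```python
from h import *
c=load('top0'); P=depthpts(c); hsv=cv2.cvtColor(c['frame'],cv2.COLOR_RGB2HSV)
m=cv2.inRange(hsv,(8,90,80),(22,255,255)); m[:, :]*=1
n,l,st,ce=cv2.connectedComponentsWithStats(m)
for i in range(1,n):
    if st[i,4]>80 and 180<st[i,1]<260:
        pts=np.argwhere(l==i)[:,::-1]
        W=onplane(c,pts,0.012)
        r=cv2.minAreaRect((W[:,:2]*1000).astype(np.float32)); print(st[i],r,'box',cv2.boxPoints(r).round().tolist())
        print('depth z',np.nanpercentile(P[l==i][:,2],[5,50,95]).round(4))
# board white mask
m=cv2.inRange(hsv,(0,0,165),(179,50,255)); m2=np.zeros_like(m); m2[90:200,280:385]=m[90:200,280:385]
n,l,st,ce=cv2.connectedComponentsWithStats(m2); i=1+np.argmax(st[1:,4]);print(st[i])
print('board z', np.nanpercentile(P[l==i][:,2],[5,25,50,75,95]).round(4))
pts=np.argwhere(l==i)[:,::-1]; h=cv2.convexHull(pts.astype(np.int32)); W=onplane(c,h[:,0],0.032)
r=cv2.minAreaRect((W[:,:2]*1000).astype(np.float32)); print(r,cv2.boxPoints(r).round().tolist())
print(cv2.approxPolyDP(h,4,True)[:,0].tolist())
big=cv2.resize(c['frame'][170:250,180:400,::-1],None,fx=3.6,fy=3.6,interpolation=cv2.INTER_CUBIC);cv2.imwrite('pics/z1.png',big)
```

```text
[442 191  16  37 339] ((445.5331726074219, -315.85272216796875), (115.5782241821289, 31.010955810546875), 11.028843879699707) box [[386.0, -312.0], [392.0, -342.0], [505.0, -320.0], [499.0, -290.0]]
depth z [0.0181 0.0258 0.0308]
[243 200  24  35 328] ((419.6311950683594, 305.62249755859375), (31.45962142944336, 116.00706481933594), 62.06022644042969) box [[361.0, 319.0], [464.0, 265.0], [478.0, 292.0], [376.0, 347.0]]
depth z [0.0038 0.0168 0.0405]
[ 287  105   88   82 3363]
board z [0.0238 0.0268 0.0291 0.0312 0.0344]
((660.2840576171875, 65.69197082519531), (263.5340881347656, 251.66233825683594), 6.943205833435059) [[514.0, 175.0], [545.0, -75.0], [806.0, -43.0], [776.0, 207.0]]
[[374, 177], [296, 186], [287, 107], [308, 105], [364, 133]]
```

View pics/z1.png

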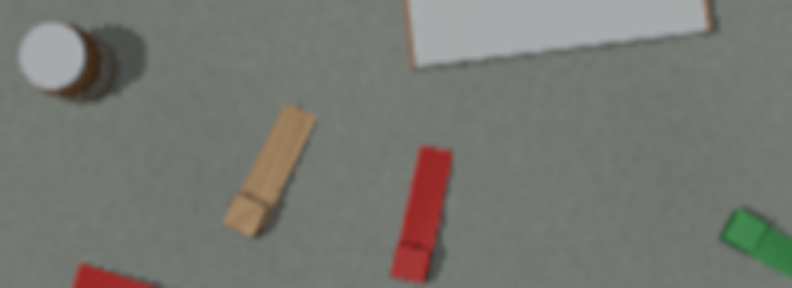

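Run:
```python
from h import *
c=load('top0'); g=cv2.GaussianBlur(cv2.cvtColor(c['frame'],cv2.COLOR_RGB2GRAY).astype(float),(3,3),0)
def sub(line):  # strongest drop
    d=np.diff(line); k=np.argmin(d)
    a=d[max(k-1,0):k+2]; off=0 if len(a)<3 else (a[0]-a[2])/(2*(a[0]-2*a[1]+a[2])); return k+.5+off
F=[[u,172+sub(g[172:196,u])] for u in range(300,373,2)]
W=onplane(c,F,0.032); vx,vy,x0,y0=cv2.fitLine((W[:,:2]).astype(np.float32),cv2.DIST_HUBER,0,.001,.001).ravel()
res=(W[:,:2]-[x0,y0])@[-vy,vx]; print('front dir',vx,vy,'rms',res.std())
# side edges at front half: last bright col incl wood: use saturation-agnostic bright drop in red channel
r=cv2.GaussianBlur(c['frame'][:,:,0].astype(float),(3,3),0)
L=[];R=[]
for v in range(150,176,2):
    L.append([300-sub(r[v,280:301][::-1]),v]); R.append([362+sub(r[v,362:388]),v])
e=np.array([vx,vy]); e=e if e[1]>0 else -e; inn=np.array([e[1],-e[0]]); 
for n,A in(('L',L),('R',R)):
    w=onplane(c,A,0.030)[:,:2]; s=(w-[x0,y0])@e; print(n,np.median(s),s.std())
    if n=='L': sl=np.median(s)
    else: sr=np.median(s)
mid=np.array([x0,y0])+e*(sl+sr)/2; print('width',sl-sr,'mid',mid,'in yaw deg',np.degrees(np.arctan2(inn[1],inn[0])))
s=read_state(); Rm=cv2.Rodrigues(s['orientation'])[0]; print(Rm.round(3))
```

```text
front dir 0.12245203 -0.99247444 rms 0.00027457164948851916
L 0.12682840291764472 0.0001801492725787838
R -0.13599981646379547 0.00026785865626592674
width 0.2628282193814402 mid [0.52784252 0.04866198] in yaw deg 7.0336375
[[ 0.398 -0.917 -0.001]
 [-0.917 -0.398  0.002]
 [-0.002 -0.    -1.   ]]
```

```bash
cat >> h.py <<'E'
def row(pos,yaw,prev=None):
    s=read_state(); R=cv2.Rodrigues(np.array(s['orientation']))[0]
    y=np.radians(yaw); x=np.array([np.cos(y),np.sin(y),0]); T=np.c_[x,np.cross([0,0,-1],x),[0,0,-1.]]
    rv=cv2.Rodrigues(R.T@T)[0].ravel()
    print('row',((R.T@(np.array(pos)-s['tcp_pos']))*1000).round(1),'mm turn',np.degrees(rv).round(2),'t',round(float(s['t']),2),'tcp',s['tcp_pos'].round(4),'F',s['force'].round(2),'gap',s['finger_gap'])
E
python3 -c "
from h import *
row([.45,-.1,.24],-1);row([.38,.31,.24],62.1)"
```

```text
row [-303.3 -372.8    2. ] mm turn [ -0.08   0.1  -65.52] t 0.1 tcp [ 0.2289 -0.5267  0.2412] F [ 0.08 -0.33 -0.99] gap 0.9967096297658783
row [-707.3 -472.     2.8] mm turn [-1.4000e-01  5.0000e-02 -1.2862e+02] t 0.1 tcp [ 0.2289 -0.5267  0.2412] F [ 0.08 -0.33 -0.99] gap 0.9967096297658783
```

Request:
{"fn": "send_rows", "kwargs": {
  "targets": [
    [-0.303,-0.373,0,0,0,-65],
    [-0.303,-0.373,0,0,0,-65],
    [-0.303,-0.373,0,0,0,-65],
    [-0.303,-0.373,0,0,0,-65],
    [-0.303,-0.373,0,0,0,-65],
    [-0.303,-0.373,0,0,0,-65],
    [-0.303,-0.373,0,0,0,-65],
    [-0.303,-0.373,0,0,0,-65],
    [-0.303,-0.373,0,0,0,-65],
    [-0.303,-0.373,0,0,0,-65]
  ],
  "jaw": 100
}}

```text
t: 0.93
tcp_pos: [0.4212, -0.1555, 0.2421]
orientation: [-3.141, 0.035, 0.0]
force: [1.4, -1.2, -0.6]
finger_gap: 0.997
```

```bash
python3 -c "
from h import *
row([.38,.31,.24],62.1)"
```

```text
row [ -51.7 -464.4    2.1] mm turn [-1.000e-02  0.000e+00 -6.339e+01] t 0.93 tcp [ 0.4212 -0.1555  0.2421] F [ 1.42 -1.22 -0.56] gap 0.9974531441227543
```

Request:
{"fn": "send_rows", "kwargs": {
  "targets": [
    [-0.05,-0.464,0,0,0,-63.4],
    [-0.05,-0.464,0,0,0,-63.4],
    [-0.05,-0.464,0,0,0,-63.4],
    [-0.05,-0.464,0,0,0,-63.4],
    [-0.05,-0.464,0,0,0,-63.4],
    [-0.05,-0.464,0,0,0,-63.4],
    [-0.05,-0.464,0,0,0,-63.4],
    [-0.05,-0.464,0,0,0,-63.4],
    [-0.05,-0.464,0,0,0,-63.4],
    [-0.05,-0.464,0,0,0,-63.4]
  ]
}}

```text
t: 1.77
tcp_pos: [0.3864, 0.2597, 0.2421]
orientation: [2.691, 1.621, -0.0]
force: [1.4, 0.8, -0.1]
finger_gap: 1.005
```

Request:
{"fn": "send_rows", "kwargs": {
  "targets": [
    [-0.01,-0.02,0,0,0,0],
    [-0.01,-0.02,0,0,0,0],
    [-0.01,-0.02,0,0,0,0],
    [-0.01,-0.02,0,0,0,0]
  ]
}}

```text
t: 2.1
tcp_pos: [0.3652, 0.258, 0.2422]
orientation: [2.694, 1.615, 0.0]
force: [-0.1, -0.6, 0.1]
finger_gap: 1.002
```

```bash
python3 -c "
from h import *
row([.37,.333,.24],62.1); c=snap('wrist','w1'); print(ray(c,[[320,200]]))"
```

```text
row [ 68.4 -31.2   2.2] mm turn [ 0.03  0.   -0.23] t 2.1 tcp [0.3652 0.258  0.2422] F [-0.14 -0.63  0.15] gap 1.0016996569045225
(array([0.30094346, 0.2919121 , 0.37428693]), array([[ 0.25045296, -0.12797781, -0.95966389]]))
```

View pics/w1.png

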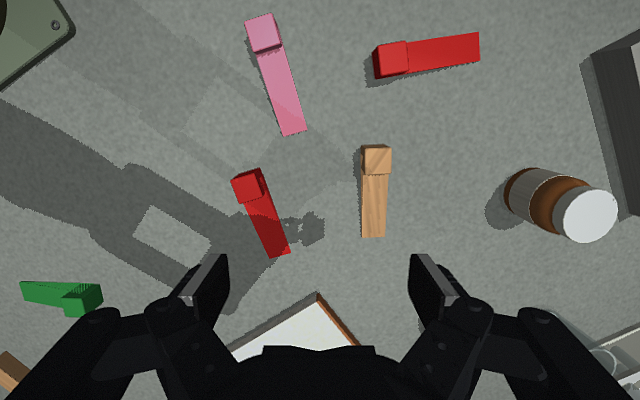

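The wrist view shows the wedge near the image middle. The block's top face spans columns 360-392 and rows 145-175, and the toe is at about row 237.

Run:
```python
from h import *
c=load('w1'); P=depthpts(c); hsv=cv2.cvtColor(c['frame'],cv2.COLOR_RGB2HSV)
m=cv2.inRange(hsv,(8,70,60),(25,255,255)); n,l,st,ce=cv2.connectedComponentsWithStats(m); i=l[210,374]; print(st[i])
Q=P[l==i]; Q=Q[~np.isnan(Q[:,0])]; print('z',np.percentile(Q[:,2],[2,50,98]).round(4))
T=Q[Q[:,2]>0.034]; r=cv2.minAreaRect((T[:,:2]*1000).astype(np.float32)); print('top',r)
r2=cv2.minAreaRect((Q[:,:2]*1000).astype(np.float32)); print('all',r2,cv2.boxPoints(r2).round(1).tolist())
ys,xs=np.where(l==i); v=ys.max()-1; u=xs[ys==v]; print('toe',onplane(c,[[u.mean(),v+1]],0.004))
J=np.where((l==i)&(P[:,:,2]>.034)); print('topc ray',onplane(c,[[J[1].mean(),J[0].mean()]],.038))
```

```text
[ 360  144   32   94 2518]
z [0.0034 0.0175 0.0395]
top ((378.8877258300781, 324.5539245605469), (29.86551856994629, 30.11654281616211), 66.00614929199219)
all ((420.72442626953125, 305.13543701171875), (30.216548919677734, 122.54781341552734), 64.83358001708984) [[358.79998779296875, 317.5], [469.79998779296875, 265.3999938964844], [482.6000061035156, 292.79998779296875], [371.70001220703125, 344.8999938964844]]
toe [[0.47457066 0.2793659  0.004     ]]
topc ray [[0.37831433 0.32457748 0.038     ]]
```

```bash
python3 -c "
from h import *
row([.3785,.3245,.10],64.9);row([.3785,.3245,.018],64.9)"
```

```text
row [ 64.9 -20.3 142.4] mm turn [ 0.04 -0.02 -3.09] t 2.15 tcp [0.3656 0.2577 0.2424] F [ 0.08  0.24 -0.01] gap 0.9974558809993309
row [ 64.9 -20.3 224.4] mm turn [ 0.04 -0.02 -3.09] t 2.15 tcp [0.3656 0.2577 0.2424] F [ 0.08  0.24 -0.01] gap 0.9974558809993309
```

Request:
{"fn": "send_rows", "kwargs": {
  "targets": [
    [0.065,-0.02,0,0,0,-3.1],
    [0.065,-0.02,0.03,0,0,-3.1],
    [0.065,-0.02,0.07,0,0,-3.1],
    [0.065,-0.02,0.11,0,0,-3.1],
    [0.065,-0.02,0.14,0,0,-3.1],
    [0.065,-0.02,0.14,0,0,-3.1],
    [0.065,-0.02,0.14,0,0,-3.1]
  ]
}}

```text
t: 2.73
tcp_pos: [0.3777, 0.3236, 0.1011]
orientation: [-2.652, -1.685, 0.006]
force: [0.5, -0.1, -0.5]
finger_gap: 1.001
```

```bash
python3 -c "
from h import *
row([.3785,.3245,.018],64.9)"
```

```text
row [ 1.5  0.5 83.1] mm turn [-0.12  0.19 -0.03] t 2.73 tcp [0.3777 0.3236 0.1011] F [ 0.52 -0.09 -0.53] gap 1.0014440768184063
```

Request:
{"fn": "send_rows", "kwargs": {
  "targets": [
    [0.001,0.0,0.03,0,0,0],
    [0.001,0.0,0.05,0,0,0],
    [0.001,0.0,0.07,0,0,0],
    [0.001,0.0,0.08,0,0,0],
    [0.001,0.0,0.083,0,0,0],
    [0.001,0.0,0.083,0,0,0],
    [0.001,0.0,0.083,0,0,0]
  ]
}}

```text
t: 3.32
tcp_pos: [0.3803, 0.3268, 0.0212]
orientation: [2.65, 1.687, 0.006]
force: [-0.0, -0.9, 0.0]
finger_gap: 1.001
```

Request:
{"fn": "send_rows", "kwargs": {
  "targets": [
    [0,0,0,0,0,0],
    [0,0,0,0,0,0],
    [0,0,0,0,0,0],
    [0,0,0,0,0,0],
    [0,0,0,0,0,0],
    [0,0,0,0,0,0],
    [0,0,0,0,0,0],
    [0,0,0,0,0,0]
  ],
  "jaw": 0,
  "squeeze": 50
}}

```text
t: 3.98
tcp_pos: [0.3789, 0.3263, 0.0198]
orientation: [-2.65, -1.688, -0.001]
force: [-0.4, -0.1, 5.1]
finger_gap: 0.341
```

```bash
python3 -c "
from h import *
row([.3785,.3245,.018],64.9); c=snap('wrist','w2')"
```

```text
row [-1.8  0.4  1.8] mm turn [ 0.03 -0.04  0.08] t 3.98 tcp [0.3789 0.3263 0.0198] F [-0.4  -0.14  5.07] gap 0.3414856372783422
```

View pics/w2.png

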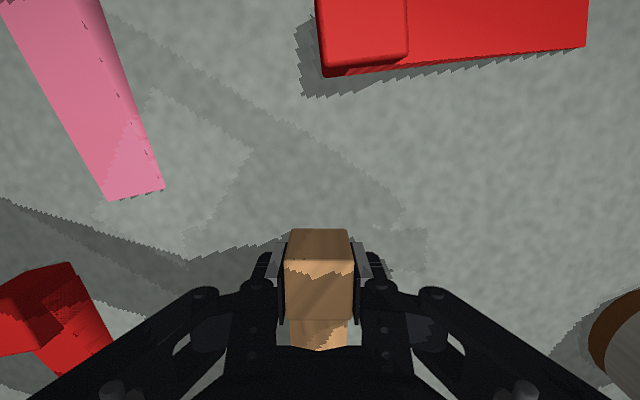

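Request:
{"fn": "send_rows", "kwargs": {
  "targets": [
    [0,0,-0.02,0,0,0],
    [0,0,-0.05,0,0,0],
    [0,0,-0.08,0,0,0],
    [0,0,-0.08,0,0,0],
    [0,0,-0.08,0,0,0]
  ]
}}

```text
t: 4.45
tcp_pos: [0.3797, 0.3267, 0.1008]
orientation: [2.65, 1.688, 0.006]
force: [-0.0, -0.4, -0.7]
finger_gap: 0.34
```

```bash
python3 -c "
from h import *
row([.393,.032,.1],97.03)"
```

```text
row [-2.614e+02  1.367e+02  2.000e-01] mm turn [  0.18  -0.15 -32.05] t 4.45 tcp [0.3797 0.3267 0.1008] F [-0.04 -0.4  -0.68] gap 0.3400159731644523
```

Request:
{"fn": "send_rows", "kwargs": {
  "targets": [
    [-0.02,0.01,0,0,0,-5],
    [-0.05,0.026,0,0,0,-10],
    [-0.08,0.042,0,0,0,-16],
    [-0.11,0.058,0,0,0,-22],
    [-0.14,0.073,0,0,0,-28],
    [-0.17,0.089,0,0,0,-32],
    [-0.2,0.105,0,0,0,-32],
    [-0.23,0.12,0,0,0,-32],
    [-0.25,0.131,0,0,0,-32],
    [-0.261,0.137,0,0,0,-32]
  ]
}}

```text
t: 5.28
tcp_pos: [0.3904, 0.0294, 0.0975]
orientation: [-2.083, -2.348, 0.004]
force: [0.1, -0.5, -0.1]
finger_gap: 0.345
```

Request:
{"fn": "send_rows", "kwargs": {
  "targets": [
    [0,0,0,0,0,0],
    [0,0,0,0,0,0],
    [0,0,0.03,0,0,0],
    [0,0,0.05,0,0,0],
    [0,0,0.06,0,0,0],
    [0,0,0.06,0,0,0],
    [0,0,0.06,0,0,0],
    [0,0,0.06,0,0,0]
  ]
}}

```text
t: 5.95
tcp_pos: [0.3925, 0.0322, 0.0395]
orientation: [2.08, 2.354, 0.0]
force: [-0.1, 0.3, 0.5]
finger_gap: 0.346
```

Run:
```python
from h import *
row([.393,.032,.02],97.03)
for n in('top','wrist','scene'): snap(n,n+'3')
a=cv2.imread('pics/scene3.png')[130:300,230:450]; b=cv2.imread('pics/top3.png')[90:260,200:420]
cv2.imwrite('pics/z3.png',np.vstack([cv2.resize(x,None,fx=2,fy=1.75,interpolation=cv2.INTER_CUBIC) for x in(a,b)]))
```

```text
row [-0.2  0.5 19.5] mm turn [ 0.02 -0.    0.02] t 5.95 tcp [0.3925 0.0322 0.0395] F [-0.13  0.33  0.53] gap 0.34611332007443874
```

View pics/z3.png

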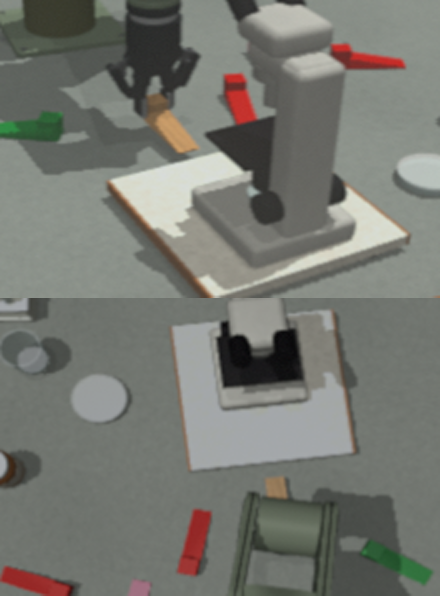

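View pics/wrist3.png

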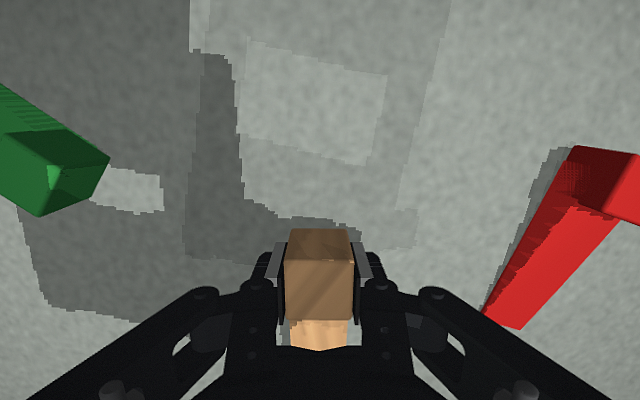

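The wedge is held straight, with its toe pointing at the middle of the board front in both views. Next I measure its axis and toe against the edge.

Run:
```python
from h import *
mid=np.array([.5278,.0487]); a=np.radians(7.03); inn=np.array([np.cos(a),np.sin(a)]); e=np.array([-inn[1],inn[0]])
for n in('scene3','top3'):
    c=load(n); P=depthpts(c); hsv=cv2.cvtColor(c['frame'],cv2.COLOR_RGB2HSV)
    m=cv2.inRange(hsv,(6,80,60),(25,255,255)); m[(abs(P[:,:,0]-.45)>.1)|(abs(P[:,:,1]-.04)>.08)]=0
    k,l,st,ce=cv2.connectedComponentsWithStats(m); i=1+np.argmax(st[1:,4]); Q=P[l==i]; print(n,st[i],'z',np.percentile(Q[:,2],[2,50,98]).round(4))
    X=(Q[:,:2]-mid)@inn; Y=(Q[:,:2]-mid)@e; 
    print('x',np.percentile(X,[1,99]).round(4))
    for lo in np.arange(-.11,-.01,.015):
        k=(X>lo)&(X<lo+.015)
        if k.sum()>8: print(round(lo+.0075,4),'y mid',((np.percentile(Y[k],3)+np.percentile(Y[k],97))/2).round(4),'w',np.ptp(np.percentile(Y[k],[3,97])).round(4),'z',np.median(Q[k,2]).round(4))
```

```text
scene3 [303 184  26  34 406] z [nan nan nan]
x [nan nan]
-0.1025 y mid -0.0012 w 0.0278 z 0.039
-0.0875 y mid -0.0016 w 0.0285 z 0.0355
-0.0725 y mid -0.0014 w 0.0279 z 0.0337
-0.0575 y mid -0.0011 w 0.0273 z 0.0302
-0.0425 y mid -0.0008 w 0.0276 z 0.0277
-0.0275 y mid -0.0022 w 0.0243 z 0.0256
top3 [333 193  10  12 105] z [0.0212 0.0283 0.3629]
x [-0.0964 -0.0308]
-0.0575 y mid -0.0006 w 0.0254 z 0.03
-0.0425 y mid -0.0004 w 0.0272 z 0.0267
-0.0275 y mid -0.0003 w 0.0234 z 0.0236
```

Request:
{"fn": "send_rows", "kwargs": {
  "targets": [
    [0,0,0.01,0,0,0],
    [0,0,0.016,0,0,0],
    [0,0,0.018,0,0,0],
    [0,0,0.019,0,0,0],
    [0,0,0.019,0,0,0],
    [0,0,0.019,0,0,0]
  ]
}}

```text
t: 6.6
tcp_pos: [0.3924, 0.0315, 0.0205]
orientation: [2.082, 2.352, 0.0]
force: [-0.2, -0.4, -1.0]
finger_gap: 0.343
```

```bash
python3 -c "
from h import *
row([.393,.032,.02],97.03);s=read_state();print(s['moment'])"
```

```text
row [0.4 0.6 0.5] mm turn [ 0.02  0.   -0.05] t 6.6 tcp [0.3924 0.0315 0.0205] F [-0.25 -0.39 -0.99] gap 0.3431072888501461
[-0.03134591 -0.02655446 -0.06816603]
```

Request:
{"fn": "send_rows", "kwargs": {
  "targets": [
    [0,0,0.0007,0,0,0],
    [0,0,0.0007,0,0,0],
    [0,0,0.0007,0,0,0]
  ]
}}

```text
t: 6.85
tcp_pos: [0.3925, 0.0315, 0.0198]
orientation: [2.082, 2.352, 0.0]
force: [-0.2, 0.8, -0.2]
finger_gap: 0.347
```

Request:
{"fn": "send_rows", "kwargs": {
  "targets": [
    [0,0,0.0007,0,0,0],
    [0,0,0.0007,0,0,0],
    [0,0,0.0007,0,0,0]
  ]
}}

```text
t: 7.1
tcp_pos: [0.3924, 0.0315, 0.0197]
orientation: [-2.082, -2.353, 0.0]
force: [-3.3, -0.7, 9.7]
finger_gap: 0.342
```

Request:
{"fn": "send_rows", "kwargs": {
  "targets": [
    [0,0,-0.0006,0,0,0],
    [0,0.005,-0.0006,0,0,0],
    [0,0.01,-0.0006,0,0,0],
    [0,0.015,-0.0006,0,0,0],
    [0,0.02,-0.0006,0,0,0],
    [0,0.025,-0.0006,0,0,0],
    [0,0.03,-0.0006,0,0,0],
    [0,0.035,-0.0006,0,0,0],
    [0,0.04,-0.0006,0,0,0],
    [0,0.04,-0.0006,0,0,0]
  ]
}}

```text
t: 7.93
tcp_pos: [0.4337, 0.0364, 0.0198]
orientation: [2.081, 2.351, 0.002]
force: [0.1, 0.6, 0.1]
finger_gap: 0.34
```

```bash
python3 -c "
from h import *
mid=np.array([.5278,.0487]);u=np.array([.9925,.1224])
row([*(mid-u*.105),.0197],97.03);c=snap('scene','scene4')"
```

```text
row [  0.7 -10.1   0.1] mm turn [ 0.12  0.02 -0.05] t 7.93 tcp [0.4337 0.0364 0.0198] F [0.05 0.63 0.09] gap 0.34018059445814525
```

Request:
{"fn": "send_rows", "kwargs": {
  "targets": [
    [0.0,0.003,0.0003,0,0,0],
    [0.0,0.006,0.0003,0,0,0],
    [0.0,0.009,0.0003,0,0,0],
    [0.0,0.012,0.0003,0,0,0],
    [0.0,0.015,0.0003,0,0,0],
    [0.0,0.017,0.0003,0,0,0],
    [0.0,0.017,0.0003,0,0,0]
  ]
}}

```text
t: 8.57
tcp_pos: [0.4489, 0.0384, 0.0198]
orientation: [-2.082, -2.353, 0.001]
force: [-3.4, -0.8, 8.6]
finger_gap: 0.341
```

Request:
{"fn": "send_rows", "kwargs": {
  "targets": [
    [0,0.001,0,0,0,0],
    [0,0.002,0,0,0,0],
    [0,0.002,0,0,0,0]
  ]
}}

```text
t: 8.82
tcp_pos: [0.4505, 0.0386, 0.0198]
orientation: [-2.081, -2.352, 0.001]
force: [-3.7, -0.2, 9.5]
finger_gap: 0.342
```

Request:
{"fn": "send_rows", "kwargs": {
  "targets": [
    [0,0.001,0,0,0,0],
    [0,0.002,0,0,0,0],
    [0,0.002,0,0,0,0]
  ]
}}

```text
t: 9.07
tcp_pos: [0.4524, 0.0389, 0.0198]
orientation: [-2.081, -2.352, 0.001]
force: [-4.1, -0.9, 9.6]
finger_gap: 0.344
```

Request:
{"fn": "send_rows", "kwargs": {
  "targets": [
    [0,0.001,-0.0002,0,0,0],
    [0,0.002,-0.0002,0,0,0],
    [0,0.002,-0.0002,0,0,0]
  ]
}}

```text
t: 9.32
tcp_pos: [0.4543, 0.0392, 0.0198]
orientation: [-2.081, -2.352, 0.002]
force: [-3.9, -1.0, 8.0]
finger_gap: 0.341
```

Request:
{"fn": "send_rows", "kwargs": {
  "targets": [
    [0,0.001,0,0,0,0],
    [0,0.002,0,0,0,0],
    [0,0.002,0,0,0,0]
  ]
}}

```text
t: 9.57
tcp_pos: [0.4553, 0.0393, 0.0197]
orientation: [-2.08, -2.351, 0.004]
force: [-7.1, -1.0, 12.1]
finger_gap: 0.345
```

Request:
{"fn": "send_rows", "kwargs": {
  "targets": [
    [0,0.001,0,0,0,0],
    [0,0.002,0,0,0,0],
    [0,0.002,0,0,0,0]
  ]
}}

```text
t: 9.82
tcp_pos: [0.4561, 0.0395, 0.0197]
orientation: [-2.078, -2.35, 0.007]
force: [-9.8, -1.4, 16.0]
finger_gap: 0.344
```

Request:
{"fn": "send_rows", "kwargs": {
  "targets": [
    [0,0,-0.0004,0,0,0],
    [0,0,-0.0008,0,0,0],
    [0,0,-0.0008,0,0,0]
  ]
}}

```text
t: 10.07
tcp_pos: [0.4563, 0.0396, 0.0197]
orientation: [-2.079, -2.35, 0.006]
force: [-6.2, -2.0, 8.0]
finger_gap: 0.344
```

```bash
python3 -c "
from h import *
mid=np.array([.5278,.0487]);u=np.array([.9925,.1224])
row([*(mid-u*.105),.0197],97.03);s=read_state();print(s['moment'],(mid-s['tcp_pos'][:2])@u)"
```

```text
row [  0.3 -32.9   0.2] mm turn [-0.3  -0.02 -0.03] t 10.07 tcp [0.4563 0.0396 0.0197] F [-6.22 -2.01  7.97] gap 0.34385000266292337
[-0.2650146   0.66589817 -0.0638691 ] 0.07212319387781906
```

Request:
{"fn": "send_rows", "kwargs": {
  "targets": [
    [0,0,-0.0004,0,0,0],
    [0,0,-0.0007,0,0,0],
    [0,0,-0.0007,0,0,0]
  ]
}}

```text
t: 10.32
tcp_pos: [0.4564, 0.0397, 0.0199]
orientation: [-2.08, -2.35, 0.005]
force: [-4.7, -1.8, 1.2]
finger_gap: 0.337
```

Request:
{"fn": "send_rows", "kwargs": {
  "targets": [
    [0,0,0,0,0,0],
    [0,0,0,0,0,0]
  ]
}}

```text
t: 10.48
tcp_pos: [0.4564, 0.0397, 0.0199]
orientation: [-2.079, -2.35, 0.005]
force: [-5.2, -1.3, 2.0]
finger_gap: 0.341
```

Request:
{"fn": "send_rows", "kwargs": {
  "targets": [
    [0,0.0005,-0.0001,0,0,0],
    [0,0.001,-0.0002,0,0,0],
    [0,0.001,-0.0002,0,0,0]
  ]
}}

```text
t: 10.73
tcp_pos: [0.457, 0.0399, 0.0199]
orientation: [-2.079, -2.349, 0.006]
force: [-5.4, -1.0, 2.2]
finger_gap: 0.338
```

Request:
{"fn": "send_rows", "kwargs": {
  "targets": [
    [0,0.0005,-0.0002,0,0,0],
    [0,0.001,-0.0003,0,0,0],
    [0,0.001,-0.0003,0,0,0]
  ]
}}

```text
t: 10.98
tcp_pos: [0.4573, 0.0401, 0.02]
orientation: [-2.078, -2.349, 0.007]
force: [-7.6, -1.3, 2.5]
finger_gap: 0.347
```

Request:
{"fn": "send_rows", "kwargs": {
  "targets": [
    [0,0.0005,-0.0002,0,0,0],
    [0,0.001,-0.0003,0,0,0],
    [0,0.001,-0.0003,0,0,0]
  ]
}}

```text
t: 11.23
tcp_pos: [0.4577, 0.0402, 0.0201]
orientation: [-2.077, -2.348, 0.009]
force: [-8.6, -1.4, 2.3]
finger_gap: 0.343
```

Request:
{"fn": "send_rows", "kwargs": {
  "targets": [
    [0,0,0,0,0,0],
    [0,0,0,0,0,0]
  ]
}}

```text
t: 11.4
tcp_pos: [0.4577, 0.0402, 0.0201]
orientation: [-2.077, -2.348, 0.009]
force: [-7.9, -1.6, 3.5]
finger_gap: 0.344
```

Run:
```python
from h import *
mid=np.array([.5278,.0487]);u=np.array([.9925,.1224]); s=read_state(); print(s['force'],s['moment'],(mid-s['tcp_pos'][:2])@u)
c=snap('scene','scene5'); a=c['frame'][150:300,260:460,::-1]
cv2.imwrite('pics/z5.png',cv2.resize(a,None,fx=4,fy=4,interpolation=cv2.INTER_CUBIC))
```

```text
[-7.93972389 -1.62792852  3.49493047] [-0.28952059  1.00784927 -0.05009266] 0.07064143067669539
```

View pics/z5.png

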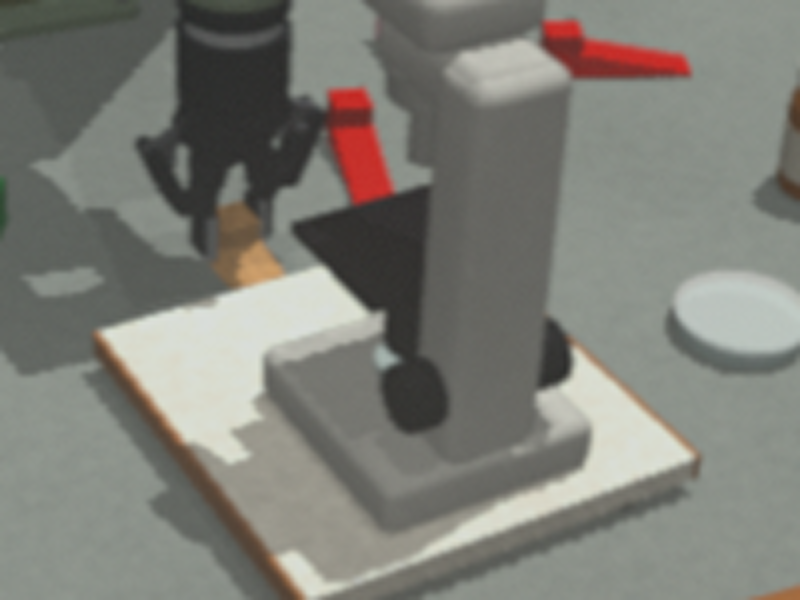

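Push is about 8 N, with the wedge under the middle of the edge. I'll ease the arm's push before opening the jaws, because the wedge is self-locking.

Request:
{"fn": "send_rows", "kwargs": {
  "targets": [
    [0,-0.0005,0,0,0,0],
    [0,-0.001,0,0,0,0],
    [0,-0.001,0,0,0,0]
  ]
}}

```text
t: 11.7
tcp_pos: [0.4577, 0.0402, 0.0202]
orientation: [-2.078, -2.349, 0.006]
force: [-4.9, -0.8, -1.3]
finger_gap: 0.339
```

Request:
{"fn": "send_rows", "kwargs": {
  "targets": [
    [0,-0.0005,0,0,0,0],
    [0,-0.001,0,0,0,0],
    [0,-0.001,0,0,0,0]
  ]
}}

```text
t: 11.95
tcp_pos: [0.4577, 0.0401, 0.0205]
orientation: [-2.08, -2.35, 0.004]
force: [-3.9, 0.0, -5.8]
finger_gap: 0.339
```

```bash
python3 -c "
from h import *
mid=np.array([.5278,.0487]);u=np.array([.9925,.1224])
row([*(mid-u*.105),.0197],97.03);s=read_state();print(s['moment'],(mid-s['tcp_pos'][:2])@u)"
```

```text
row [ -0.1 -34.4   0.9] mm turn [-0.23 -0.06 -0.04] t 11.95 tcp [0.4577 0.0401 0.0205] F [-3.86  0.01 -5.81] gap 0.33901399392693937
[0.00886117 0.91693338 0.0623971 ] 0.07057874928300512
```

Request:
{"fn": "send_rows", "kwargs": {
  "targets": [
    [0,0,0.0004,0,0,0],
    [0,-0.0005,0.0008,0,0,0],
    [0,-0.0005,0.0008,0,0,0]
  ]
}}

```text
t: 12.2
tcp_pos: [0.4577, 0.0401, 0.0202]
orientation: [-2.08, -2.351, 0.003]
force: [-6.1, 0.5, -2.6]
finger_gap: 0.343
```

Request:
{"fn": "send_rows", "kwargs": {
  "targets": [
    [0,-0.0003,0.0002,0,0,0],
    [0,-0.0003,0.0002,0,0,0]
  ]
}}

```text
t: 12.37
tcp_pos: [0.4577, 0.0401, 0.0201]
orientation: [-2.08, -2.351, 0.002]
force: [-5.6, 1.0, -2.1]
finger_gap: 0.344
```

Request:
{"fn": "send_rows", "kwargs": {
  "targets": [
    [0,-0.0005,0.0003,0,0,0],
    [0,-0.0005,0.0003,0,0,0]
  ]
}}

```text
t: 12.53
tcp_pos: [0.4577, 0.04, 0.0201]
orientation: [-2.081, -2.352, 0.001]
force: [-5.8, 1.3, -2.7]
finger_gap: 0.343
```

Request:
{"fn": "send_rows", "kwargs": {
  "targets": [
    [0,0,0,0,0,0],
    [0,0,0,0,0,0],
    [0,0,0,0,0,0],
    [0,0,0,0,0,0],
    [0,0,0,0,0,0],
    [0,0,0,0,0,0],
    [0,0,0,0,0,0]
  ],
  "jaw": 85
}}

```text
t: 13.12
tcp_pos: [0.4588, 0.0396, 0.0206]
orientation: [2.082, 2.352, 0.001]
force: [0.0, -0.3, -0.1]
finger_gap: 0.851
```

Request:
{"fn": "send_rows", "kwargs": {
  "targets": [
    [0,0,-0.02,0,0,0],
    [0,0,-0.05,0,0,0],
    [0,0,-0.08,0,0,0],
    [0,0,-0.12,0,0,0],
    [0,-0.02,-0.16,0,0,0],
    [0,-0.05,-0.18,0,0,0],
    [0,-0.05,-0.18,0,0,0],
    [0,-0.05,-0.18,0,0,0]
  ]
}}

```text
t: 13.78
tcp_pos: [0.4094, 0.0334, 0.2022]
orientation: [2.079, 2.349, 0.005]
force: [0.2, 0.1, -0.6]
finger_gap: 0.85
```

Run:
```python
from h import *
mid=np.array([.5278,.0487]); a=np.radians(7.03); inn=np.array([np.cos(a),np.sin(a)]); e=np.array([-inn[1],inn[0]])
print(read_state()['tcp_pos'],read_state()['force'])
for n in('wrist','scene'):
    c=snap(n,n+'6'); P=depthpts(c); hsv=cv2.cvtColor(c['frame'],cv2.COLOR_RGB2HSV)
    m=cv2.inRange(hsv,(6,80,60),(25,255,255)); m[~((abs(P[:,:,0]-.47)<.08)&(abs(P[:,:,1]-.045)<.06)&(P[:,:,2]<.06))]=0
    Q=P[m>0]; X=(Q[:,:2]-mid)@inn; Y=(Q[:,:2]-mid)@e
    print(n,len(Q),'x',np.percentile(X,[1,99]).round(4))
    for lo in np.arange(-.10,0,.0125):
        k=(X>lo)&(X<lo+.0125)
        if k.sum()>8: print(round(lo+.00625,4),'y',((np.percentile(Y[k],3)+np.percentile(Y[k],97))/2).round(4),'z',np.percentile(Q[k,2],[50,90]).round(4))
```

```text
[0.40936664 0.03343531 0.20223658] [ 0.2379087   0.06318671 -0.58775628]
wrist 1826 x [-0.0853 -0.003 ]
-0.0812 y -0.0005 z [0.0368 0.0391]
-0.0688 y -0.0002 z [0.0385 0.0394]
-0.0563 y -0.0007 z [0.0384 0.0393]
-0.0438 y -0.0007 z [0.0201 0.0213]
-0.0313 y -0.0003 z [0.0178 0.019 ]
-0.0188 y -0.0007 z [0.0154 0.0167]
-0.0063 y -0.0008 z [0.0131 0.0143]
scene 261 x [-0.082  -0.0225]
-0.0812 y -0.0011 z [0.0375 0.0392]
-0.0688 y -0.0008 z [0.0364 0.0401]
-0.0563 y -0.002 z [0.0292 0.0389]
-0.0438 y 0.0007 z [0.02   0.0232]
-0.0313 y -0.0008 z [0.017  0.0204]
-0.0188 y -0.0 z [0.0165 0.0197]
```

View pics/wrist6.png

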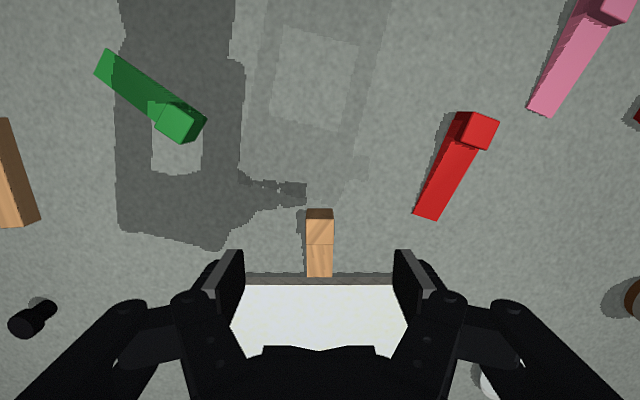

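The wrist view shows the wedge flat and square under the edge middle at about (320,277), with the jaws clear. Handing in.

```bash
python3 -c "
from workcell import hand_in
print(hand_in())"
```

```text
the job is handed in; nothing more can be done
None
```

The wedge is jammed under the middle of the board's front edge, and I handed the job in at about 14 s on the robot's clock.

- **Pushing in:** I gripped the wedge by its block and slid it in thin end first along the bench. I stopped at a firm push of about 8 N, of which about 1 N was drag from pressing on the bench. I estimate a load of 7–10 N under the edge; that figure is worked out from the push, not measured.
- **Letting go:** I eased the push, opened the jaws and drew the arm back. It now reads close to zero force, and nothing touches the wedge or board.
- **Last check (wrist camera):** The wedge lies flat and square to the edge, within 1 mm of the middle. Its thin end is about 35 mm under the board. The scene camera was coarser, with single readings up to 2 mm off centre, but it agreed.
- **Rough spots:** While sliding, the gripper briefly pressed the wedge down with up to 16 N. That added drag, so I backed it off before the final push. While I eased off, it also pulled up on the block with up to 6 N, and the wedge stayed put. The tool tilted about half a degree under load and came back level.
- **Other objects:** I did not touch the block, dish, eyepiece, jar or coloured look-alikes. I only saw most of them in the pictures and did not measure them again at the end.

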